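# Put the cinnamon sticks away in the spice jar

## Task

Put the three cinnamon sticks that lie on the little board away in the amber glass jar, feeding them one at a time through its neck so that each drops completely inside. Leave the jar standing upright in its place, and do not disturb the cork stopper, the mug or the spice jar behind.

Things in the scene. Friction and masses are not known exactly. Their poses are not given: they have to be found in the camera images.
- jar: Loose, open, round jar of amber glass, 0.6 kg, 150 mm high: body 100 mm across up to 84 mm, shoulder narrowing to the neck, which stands 119 to 136 mm high, 69 mm across outside; lip flared to 76 mm. Glass 3.5 mm thick, floor 7 mm. The sticks are longer than its opening, so they pass only end first. Origin: centre of its underside; z up along its axis.
- jar_mouth (a point): Centre of the jar's open mouth, in the plane of the rim, 150 mm above its underside. Clear opening of the neck 62 mm across, 69 mm at the rim. A stick let go with its lower end in the neck, leaning up to about 45 degrees, with its middle over the opening, slips in by itself.
- board: Little light-wood board, fixed to the worktop, 106 mm (its x) by 172 mm (its y), 12 mm thick, on which the sticks start side by side, about 55 mm apart. Origin: centre of its underside. Board and jar may stand either way round, left or right. Keep the gripper clear of the furniture: open shelf unit behind the right-hand place (front at x = 0.64), tall cabinet beside it (y = -0.44), wall cupboards above (x over 0.64, z over 0.59).
- cinnamon1_mid (a point): Cinnamon stick (quill, bark rolled in from both long edges): brown, rigid, 84 mm long, 22 mm wide, 12 mm high as it lies flat, about 20 g. This point is its centre; x runs along its length, z is up as it lies flat. It starts flat on the board, pointing roughly away from the robot.
- cinnamon2_mid (a point): Cinnamon stick (quill, bark rolled in from both long edges): brown, rigid, 84 mm long, 22 mm wide, 12 mm high as it lies flat, about 20 g. This point is its centre; x runs along its length, z is up as it lies flat. It starts flat on the board, pointing roughly away from the robot.
- cinnamon3_mid (a point): Cinnamon stick (quill, bark rolled in from both long edges): brown, rigid, 84 mm long, 22 mm wide, 12 mm high as it lies flat, about 20 g. This point is its centre; x runs along its length, z is up as it lies flat. It starts flat on the board, pointing roughly away from the robot.
- stopper_mid (a point): Loose cork stopper of the jar, 67 mm across, 34 mm high, standing on the worktop behind the work. Not needed; leave it. This point is its centre.
- mug: Loose cream mug with yellow bands, 86 mm across, 101 mm high, standing behind the work. Leave it. Origin: underside.
- spice_jar: Loose glass spice jar with green herbs and a black cap, 49 mm across, 124 mm high, standing behind the work. Leave it. Origin: centre of its underside.

How it is judged:
By the outcome, as a careful person would: the job done as asked, in the order asked, and still so for the second after the job is handed in, with the robot touching nothing.
It also fails if it takes over 72 s, if anything falls off the work surface, if the arm or the gripper's body presses on something with over 40 N, if the wrist force passes 120 N, or if a joint passes its speed limit or range.

## Robot

A 6-joint arm with a two-finger parallel gripper is mounted at the origin on a cart in front of the work surface, level with it; the furniture and walls round the work are solid. World frame = base frame: x ahead of the robot, y to its left, z up, the work surface at z = 0. Lengths are in m, angles in degrees, forces in N, time in s.
With the tool pointing down it reaches from about 0.375 to 0.9 m from the base axis. Payload 3.1 kg.
Tool frame: the origin (TCP) lies where the fingers leave the gripper's body, on its centre line; the fingertips stand 70 mm ahead of it and the grasp point (between the pads) lies 51 mm ahead of it; z points along the fingers, y is the line along which they close (so a half turn about z gives the same grasp; the last joint's range is limited). The gripper opens to 87 mm and grips with 3 to 60 N. Pads are 19 mm wide; open, the fingers measure 117 mm over their backs; the gripper's body (75 mm by 190 mm) begins 51 mm behind the grasp point.
Start: joints at [57.21, 30.224, 82.088, -0, 67.689, -10.227], TCP at [0.24, 0.577, 0.292] pointing down, gripper open.
Joint ranges: [-176.69, 176.69], [-43.24, 126.21], [12.49, 139.97], [-82, 262], [0, 151.66], [-163.58, 163.58]. Speed limits (degrees/s): [159.86, 159.86, 180, 180, 180, 180].

## Interface

Orientations are given as a 3x3 rotation matrix whose columns are the frame's x, y, z axes.
In Python, from rig import readout, capture, calibration, bot, look_for gives the robot as it stands. The module is installed in compiled form; this text tells all that it offers.
- The arm moves only by the shell command python3 -m pendant 'ROWS'. ROWS is JSON, a list of rows, each a list of 7 numbers: the shift along the tool's x, y, z normalised to -1 to 1, where 1 is 200 mm, then the turn, a rotation vector about the tool's x, y, z normalised to -1 to 1, where 1 is 180 degrees, then the closure, from -1 (fully open) to 1 (shut). In form: [[dx, dy, dz, ax, ay, az, grip], ...]. A call has 1 to 8 rows; each row is the pose to reach, as a shift and turn from the pose commanded when the call began, along the tool's axes at that moment, turning the shorter way round; what a row does not reach only later rows make up. A row lasts 1/10 s, in which the tool goes at most 50 mm and 8.59 degrees, less where a joint would pass 70% of its speed; a pose out of reach is approached as far as the arm can. A call with a number of a shift or a turn outside -1 to 1 is refused whole. A call with a gripper value outside its range is refused whole. The fingers move at their own pace and stop on an object; the grip force is fixed at half the most. Time passes only in rows, so rows that repeat a pose let the fingers close. It gives the time, the measured TCP pose, the force, the opening and the grip force at its end, in the units of the state.
- readout.read_state(): the state, without advancing time (a new reading comes with each control period).
- capture(name): name is "scene" or "top" or "wrist"; returns (picture, depth): 400x640x3 uint8, red, green, blue; 400x640 float32, m along the optical axis (not along the pixel's ray), 0 where there is no reading.
- calibration(name): a dict with "mtx" (3x3 intrinsics, pixels), "T" (4x4, takes a point from camera to world coordinates); the wrist camera has in their place "mount" (4x4, takes a point from camera to tool coordinates, whose origin is the TCP and whose axes are the flange's). Camera axes: x right, y down, z forward; pixel columns grow to the right and rows downward; lengths in m; the calibration is good to about 2 mm. A picture is of the moment at which its call begins: read the wrist's pose just before it. calibration takes no time and is no camera call.
- bot.hand_in(): hands the job in; it is judged then, once.
Trained networks look in the newest picture that a camera, given by its name, has taken for a name from the list of things; names that differ only in an ending like _2 or _b are one class to them, and where a whole thing is asked for, a point or a joint stands for the part that bears it (a point fixed in the world has none). Each returns a list of dicts, best first, with "conf" (0 to 1); they miss things now and then, are a little off and sometimes report something else, mostly with a low value. They report only what shows in the picture. A call takes as long as a camera call.
- look_for(thing, camera): "extent" ([left, top, right, bottom] in pixels, round what is visible of it).
The state is a dict: "time_s": time; "joint_positions": joint angles; "qvel": joint speeds; "tau": joint torques, N m; "position": TCP position; "tcp_rot": TCP orientation; "force": force on the tool from outside, world axes, zero at the start; "moment": the same for the moment, N m; "opening": opening from 0.0 (shut) to 1.0 (fully open); "grasp_force": force on a finger pad.
Only numpy, scipy, OpenCV 4.12 (cv2) and the standard library are available. Lean on these libraries where they do the work, as an engineer would, in place of code of your own. Each camera call takes 0.05 s, during which the arm holds its last target. There are 200 camera calls.

## Working session

There is one attempt and no reset: what is moved stays moved. The work goes in short steps, Python scripts to look and compute and a shell command to move; the robot and the scene stay as the last step left them, time stands still between calls to the robot, and variables do not carry over. Pictures are saved under pics/ and viewed, at most 10 in all, crops included, and the job is handed in when it is done.

```bash
mkdir -p pics
cat > h.py <<'E'
import numpy as np, cv2
from rig import readout, capture, calibration, bot, look_for
def pts(name,d,st=None):
    c=calibration(name); K=c['mtx']
    v,u=np.mgrid[0:400,0:640]
    P=np.stack([(u-K[0,2])/K[0,0]*d,(v-K[1,2])/K[1,1]*d,d],-1)
    if 'T' in c: T=np.array(c['T'])
    else:
        B=np.eye(4);B[:3,:3]=np.array(st['tcp_rot']);B[:3,3]=st['position'];T=B@np.array(c['mount'])
    return P@T[:3,:3].T+T[:3,3]
E
python3 - <<'E'
from h import *
s=readout.read_state();print(s['time_s'],np.round(s['tcp_rot'],3).tolist(),s['position'],s['opening'])
for n in ['scene','top']:
    im,d=capture(n);cv2.imwrite(f'pics/{n}.png',im[:,:,::-1]);W=pts(n,d)
    np.save(f'{n}.npy',W)
    for t in ['jar','board','cinnamon1_mid','stopper_mid','mug','spice_jar']:
        for r in look_for(t,n)[:4]:
            l,tp,rr,b=r['extent'];u,v=int((l+rr)/2),int((tp+b)/2)
            print(n,t,round(r['conf'],2),np.round(r['extent']),np.round(W[v,u],3))
E
```

```text
0.0 [[-0.923, 0.384, -0.001], [0.384, 0.923, -0.002], [0.0, -0.002, -1.0]] [0.23947125 0.57667563 0.29126564] 0.9996426866990075
scene jar 0.69 [366. 160. 407. 226.] [ 0.498 -0.228  0.115]
scene board 0.87 [270. 252. 359. 332.] [0.508 0.025 0.012]
scene cinnamon1_mid 0.69 [314. 255. 346. 283.] [ 0.513 -0.038  0.02 ]
scene cinnamon1_mid 0.4 [217. 214. 256. 273.] [0.674 0.076 0.097]
scene stopper_mid 0.91 [280. 209. 308. 232.] [ 0.663 -0.085  0.036]
scene mug 0.62 [215. 214. 257. 272.] [0.672 0.076 0.103]
scene mug 0.26 [269. 250. 360. 333.] [0.508 0.025 0.012]
scene spice_jar 0.87 [240. 191. 270. 240.] [ 0.727 -0.024  0.064]
top jar 0.67 [360. 216. 411. 263.] [ 0.511 -0.272  0.006]
top board 0.64 [218. 208. 299. 263.] [0.511 0.016 0.013]
top cinnamon1_mid 0.57 [274. 217. 288. 253.] [ 0.515 -0.036  0.017]
top stopper_mid 0.97 [299. 148. 325. 181.] [ 0.674 -0.101  0.032]
top mug 0.77 [212. 122. 265. 165.] [0.722 0.072 0.017]
top spice_jar 0.79 [264. 123. 288. 157.] [ 0.7   -0.027  0.126]
```

Run:
```python
from h import *
a=cv2.imread('pics/scene.png')[130:350,190:450];b=cv2.imread('pics/top.png')[100:280,190:450]
cv2.imwrite('pics/c.png',np.vstack([cv2.resize(a,None,fx=1.9,fy=1.4),cv2.resize(b,None,fx=1.9,fy=1.5)]))
W=np.load('top.npy').reshape(-1,3)
m=(W[:,2]>.0175)&(W[:,2]<.04)&(abs(W[:,0]-.511)<.06)&(abs(W[:,1]-.02)<.1)
P=W[m]
import scipy.cluster.hierarchy as H
l=H.fcluster(H.linkage(P,'single'),.012,'distance')
for k in set(l):
    q=P[l==k]
    if len(q)>20:
        r=cv2.minAreaRect((q[:,:2]*1000).astype(np.float32));pc=np.linalg.svd(q[:,:2]-q[:,:2].mean(0))[2][0]
        print(len(q),q.mean(0).round(4),np.round(r[0]),np.round(r[1]),r[2],'axis deg',np.degrees(np.arctan(pc[1]/pc[0])),q[:,2].max())
for n in('top','scene'):
    W=np.load(n+'.npy').reshape(-1,3)
    q=W[(W[:,2]>.14)&(W[:,2]<.16)&(abs(W[:,0]-.5)<.1)&(abs(W[:,1]+.25)<.1)]
    if len(q):print('rim',n,len(q),q.min(0),q.max(0))
```

```text
259 [ 0.5129 -0.038   0.0208] [513. -38.] [20. 85.] 86.8348617553711 axis deg -2.994316541272386 0.026313263232651707
260 [0.5136 0.0726 0.0209] [514.  73.] [84. 20.] 7.301171779632568 axis deg 6.429782605289475 0.02510212160855585
256 [0.5161 0.0142 0.021 ] [517.  15.] [20. 84.] 88.3138656616211 axis deg -2.740764268776099 0.025143668148561393
rim top 359 [ 0.47741398 -0.29831575  0.14000484] [ 0.55134597 -0.22376017  0.15360723]
rim scene 290 [ 0.47812406 -0.2985517   0.14000918] [ 0.55402545 -0.22114602  0.15249635]
```

View pics/c.png

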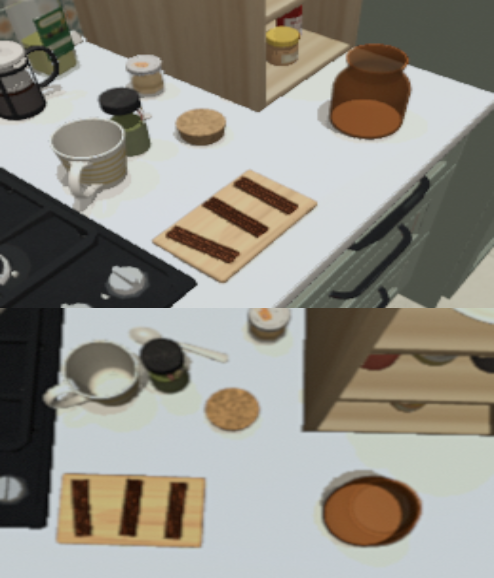

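```bash
cat >> h.py <<'E'
from scipy.spatial.transform import Rotation as R
def pose(yaw,tilt=0):
    # approach down; tool x points away from heading yaw; tilt lifts approach toward heading
    B=np.array([[-1,0,0],[0,1,0],[0,0,-1.]]).T
    return R.from_euler('z',yaw,degrees=True).as_matrix()@R.from_euler('y',-tilt,degrees=True).as_matrix()@B
def go(p,Rm,s=None):
    s=s or readout.read_state();C=np.array(s['tcp_rot'])
    print('t',s['time_s'],'row',np.round(C.T@(np.array(p)-s['position'])/.2,4),np.round(R.from_matrix(C.T@Rm).as_rotvec()/np.pi,4))
def tip(p,Rm,d=.066): return np.array(p)-Rm@[0,0,d]   # TCP for stick grip point p
E
python3 - <<'E'
from h import *
print(np.round(calibration('wrist')['mount'],3))
go([.40,.33,.26],pose(0)); go([.533,-.039,.2],pose(-3))
E
```

```text
[[-0.001 -0.964 -0.266  0.073]
 [ 1.    -0.001 -0.     0.   ]
 [ 0.    -0.266  0.964 -0.093]
 [ 0.     0.     0.     1.   ]]
t 0.7 row [-1.214  -0.8338  0.1613] [ 0.      0.     -0.1253]
t 0.7 row [-2.536  -2.2824  0.4613] [ 0.      0.     -0.1087]
```

```bash
python3 -m pendant '[[-1,-0.83,0,0,0,-0.11,0.08],[-1,-0.83,0,0,0,-0.11,0.08],[-1,-0.83,0,0,0,-0.11,0.08],[-1,-0.83,0,0,0,-0.11,0.08],[-1,-0.83,0,0,0,-0.11,0.08],[-1,-0.83,0,0,0,-0.11,0.08]]'; python3 -c "
from h import *
go([.533,-.039,.2],pose(-3))"
```

```text
time_s: 1.3
position: [0.3624, 0.3437, 0.2924]
tcp_rot: [[-0.999, 0.052, 0.0], [0.052, 0.999, -0.001], [-0.0, -0.001, -1.0]]
force: [0.9, 0.2, 0.4]
opening: 0.538
grasp_force: 0.0
t 1.3 row [-0.952  -1.8654  0.4652] [-0.0004  0.0001 -0.    ]
```

```bash
python3 -m pendant '[[-0.5,-1,0.2,0,0,0,0.08],[-0.5,-1,0.2,0,0,0,0.08],[-0.5,-1,0.2,0,0,0,0.08],[-0.5,-1,0.2,0,0,0,0.08],[-0.5,-1,0.2,0,0,0,0.08],[-0.5,-1,0.2,0,0,0,0.08]]'; python3 -m pendant '[[-0.45,-0.86,0.27,0,0,0,0.08],[-0.45,-0.86,0.27,0,0,0,0.08],[-0.45,-0.86,0.27,0,0,0,0.08],[-0.45,-0.86,0.27,0,0,0,0.08],[-0.45,-0.86,0.27,0,0,0,0.08],[-0.45,-0.86,0.27,0,0,0,0.08]]';  python3 - <<'E'
from h import *
s=readout.read_state();im,d=capture('wrist');cv2.imwrite('pics/w1.png',im[:,:,::-1])
W=pts('wrist',d,s).reshape(-1,3)
b=W[(abs(W[:,0]-.5)<.09)&(abs(W[:,1]-.02)<.12)&(W[:,2]<.03)]
print('board z',np.median(b[:,2]))
P=b[(b[:,2]>.0185)]
P=P[::max(1,len(P)//5000)]
import scipy.cluster.hierarchy as H
l=H.fcluster(H.linkage(P,'single'),.008,'distance')
for k in set(l):
    q=P[l==k]
    if len(q)>100:
        r=cv2.minAreaRect((q[:,:2]*1000).astype(np.float32));pc=np.linalg.svd(q[:,:2]-q[:,:2].mean(0),full_matrices=False)[2][0]
        print(len(q),q.mean(0).round(4),np.round(r[0]),np.round(r[1]),'axis',np.degrees(np.arctan(pc[1]/pc[0])),q[:,2].max())
go([.533,-.039,.084],pose(-3))
E
```

```text
time_s: 1.9
position: [0.4529, 0.1403, 0.2519]
tcp_rot: [[-0.999, 0.053, 0.001], [0.053, 0.999, -0.0], [-0.001, -0.0, -1.0]]
force: [0.5, 0.6, 0.3]
opening: 0.461
grasp_force: 0.0
time_s: 2.5
position: [0.5328, -0.0333, 0.1979]
tcp_rot: [[-0.999, 0.05, -0.001], [0.05, 0.999, 0.001], [0.001, 0.001, -1.0]]
force: [0.9, 0.9, -0.2]
opening: 0.46
grasp_force: 0.0
board z 0.002654197540324782
1150 [ 0.5106 -0.0378  0.0216] [513. -38.] [20. 85.] axis -3.0172254148517452 0.02434971795359575
1330 [0.5127 0.0721 0.0214] [514.  73.] [86. 20.] axis 6.57699776771028 0.024488727518779452
1259 [0.5149 0.014  0.0215] [516.  15.] [19. 85.] axis -3.115787829757197 0.024290175693686022
t 2.55 row [-0.007  -0.0342  0.5707] [ 0.0004 -0.0005  0.0014]
```

View pics/w1.png

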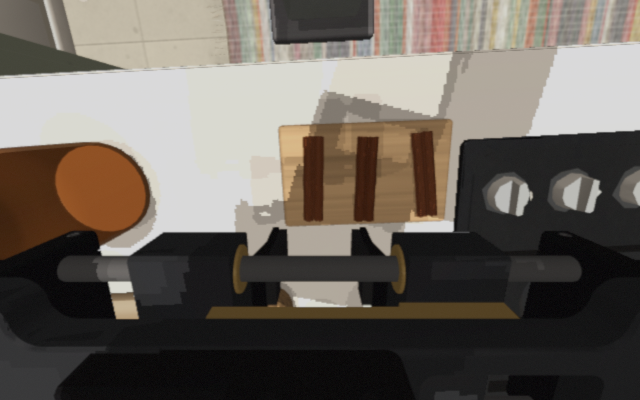

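```bash
python3 -m pendant '[[0,-0.03,0.2,0,0,0,0.08],[0,-0.03,0.4,0,0,0,0.08],[0,-0.03,0.5,0,0,0,0.08],[0,-0.03,0.565,0,0,0,0.08],[0,-0.03,0.565,0,0,0,0.08],[0,-0.03,0.565,0,0,0,1],[0,-0.03,0.565,0,0,0,1],[0,-0.03,0.565,0,0,0,1]]';  python3 -m pendant '[[0,0,0,0,0,0,1],[0,0,0,0,0,0,1],[0,0,-0.2,0,0,0,1],[0,0,-0.5,0,0,0,1],[0,0,-0.8,0,0,0,1],[0,0,-1,0,0,0,1],[0,0,-1,0,0,0,1]]'
python3 - <<'E'
from h import *
M=np.array([.515,-.261,.150]);u=np.array([np.cos(np.radians(-27)),np.sin(np.radians(-27)),0])
Rm=pose(-27,65)
for h in(.12,.036): print(tip(M+u*.008+[0,0,h],Rm))
go(tip(M+u*.008+[0,0,.12],Rm),Rm)
E
```

```text
time_s: 3.35
position: [0.533, -0.0396, 0.0865]
tcp_rot: [[-0.999, 0.048, 0.002], [0.048, 0.999, -0.001], [-0.002, -0.001, -1.0]]
force: [-0.1, -0.3, 0.6]
opening: 0.269
grasp_force: 0.0
time_s: 4.05
position: [0.5349, -0.0404, 0.2915]
tcp_rot: [[-0.999, 0.048, 0.012], [0.048, 0.999, -0.004], [-0.012, -0.003, -1.0]]
force: [0.1, 0.4, 0.2]
opening: 0.24
grasp_force: 30.0
[ 0.46883133 -0.23747589  0.29789281]
[ 0.46883133 -0.23747589  0.21389281]
t 4.05 row [ 0.2821 -1.0003 -0.0325] [ 0.0761 -0.3514  0.1197]
```

```bash
python3 -m pendant '[[0.2,-0.5,-0.1,0.076,-0.351,0.12,1],[0.28,-1,-0.03,0.076,-0.351,0.12,1],[0.28,-1,-0.03,0.076,-0.351,0.12,1],[0.28,-1,-0.03,0.076,-0.351,0.12,1],[0.28,-1,-0.03,0.076,-0.351,0.12,1],[0.28,-1,-0.03,0.076,-0.351,0.12,1],[0.28,-1,-0.03,0.076,-0.351,0.12,1],[0.28,-1,-0.03,0.076,-0.351,0.12,1]]';  python3 - <<'E'
from h import *
M=np.array([.515,-.261,.150]);u=np.array([np.cos(np.radians(-27)),np.sin(np.radians(-27)),0])
Rm=pose(-27,65)
go(tip(M+u*.008+[0,0,.12],Rm,.068),Rm)
E
```

```text
time_s: 4.85
position: [0.4926, -0.2281, 0.3469]
tcp_rot: [[-0.638, 0.434, 0.636], [0.273, 0.9, -0.34], [-0.72, -0.043, -0.693]]
force: [0.8, -0.1, -0.6]
opening: 0.24
grasp_force: 30.0
t 4.85 row [ 0.2423 -0.0832  0.1008] [-0.002  -0.105   0.0154]
```

```bash
python3 -m pendant '[[0.24,-0.083,0.1,-0.002,-0.105,0.0154,1],[0.24,-0.083,0.1,-0.002,-0.105,0.0154,1],[0.24,-0.083,0.1,-0.002,-0.105,0.0154,1],[0.24,-0.083,0.1,-0.002,-0.105,0.0154,1],[0.24,-0.083,0.1,-0.002,-0.105,0.0154,1],[0.24,-0.083,0.1,-0.002,-0.105,0.0154,1]]';  python3 - <<'E'
from h import *
M=np.array([.515,-.261,.150]);u=np.array([np.cos(np.radians(-27)),np.sin(np.radians(-27)),0])
Rm=pose(-27,65);s=readout.read_state();print(s['joint_positions'])
go(tip(M+u*.008+[0,0,.03],Rm,.068),Rm)
a,d=capture('scene');W=pts('scene',d)
b,d2=capture('wrist')
cv2.imwrite('pics/s2.png',np.hstack([cv2.resize(a[90:290,280:480],(400,400)),cv2.resize(b,(400,250),interpolation=cv2.INTER_AREA) if 0 else cv2.copyMakeBorder(cv2.resize(b,(400,250)),0,150,0,0,0)])[:,:,::-1])
E
```

```text
time_s: 5.45
position: [0.5178, -0.2027, 0.4626]
tcp_rot: [[-0.44, 0.471, 0.765], [0.226, 0.882, -0.413], [-0.869, -0.009, -0.494]]
force: [-0.0, -0.4, 0.5]
opening: 0.24
grasp_force: 30.0
[ -35.62878734    3.95203242  113.48640844   69.45873015    6.72823712
 -163.52242324]
t 5.45 row [ 1.1761 -0.2573  0.5039] [-0.0067 -0.0256 -0.0002]
```

View pics/s2.png

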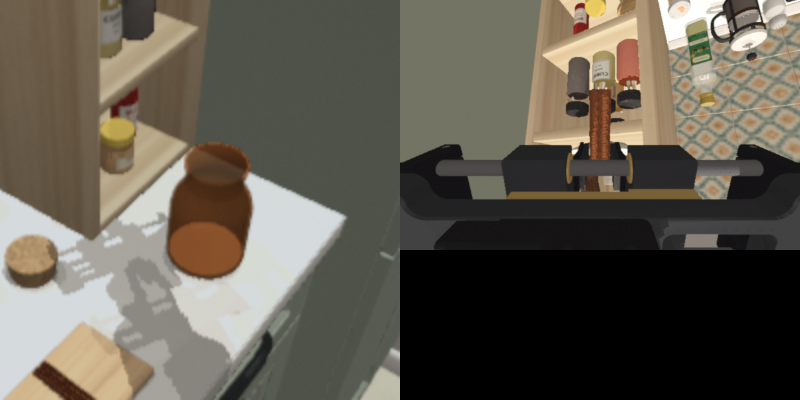

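```bash
cat >> h.py <<'E'
import json,os
def log():
    s=readout.read_state();L=json.load(open('L.json')) if os.path.exists('L.json') else []
    L.append([list(map(float,s['joint_positions'])),list(map(float,s['position'])),np.array(s['tcp_rot']).tolist()]);json.dump(L,open('L.json','w'))
def ori(j): 
    return R.from_euler('ZYZYZ',[j[0],j[1]+j[2],j[3],j[4],j[5]+90],degrees=True).as_matrix() if 0 else (R.from_euler('z',j[0],degrees=True)*R.from_euler('y',j[1]+j[2],degrees=True)*R.from_euler('z',j[3],degrees=True)*R.from_euler('y',j[4],degrees=True)*R.from_euler('z',j[5]+90,degrees=True)).as_matrix()
def fk(j,p):
    d1,a2,L2,a3,L3,d6=p
    r=lambda ax,a:R.from_euler(ax,a,degrees=True).as_matrix()
    A=r('z',j[0]);B=A@r('y',j[1]);C=B@r('y',j[2])
    return A@[0,0,d1]+B@[a2,0,L2]+C@[a3,0,L3]+ori(j)@[0,0,d6]
E
python3 -c "
from h import *
log();s=readout.read_state();print(np.round(ori(s['joint_positions']),3));go([.47,-.2,.36],pose(-27,35))"
```

```text
[[-0.441  0.471  0.764]
 [ 0.226  0.882 -0.413]
 [-0.869 -0.009 -0.495]]
t 5.55 row [ 0.5494 -0.0951  0.0652] [-0.0066  0.1405 -0.002 ]
```

Orientation model is exact; I'll back out and collect samples to fit the link lengths.

```bash
python3 -m pendant '[[0.1,0,0.06,0,0.05,0,1],[0.2,0,0.06,0,0.1,0,1],[0.4,-0.09,0.06,0,0.14,0,1]]'; python3 -c "
from h import *
log()"; python3 -m pendant '[[0.3,-0.05,0,0,0.1,0,1],[0.3,-0.05,0,0,0.1,0,1],[0.3,-0.05,0,0,0.1,0,1]]'
python3 - <<'E'
from h import *
log();L=json.load(open('L.json'))
L.append([[57.21,30.224,82.088,0,67.689,-10.227],[.23947,.57668,.29127],None])
from scipy.optimize import least_squares
f=lambda p:np.concatenate([fk(j,p)-x for j,x,_ in L])
q=least_squares(lambda p:np.concatenate([f(p),1e-4*(p-[.25,0,.25,.05,.25,.2])]),[.25,0,.25,.05,.25,.2])
print(q.x,np.abs(f(q.x)).max(),readout.read_state()['joint_positions'])
for p in L: print(np.round(p[0],1))
np.save('kp.npy',q.x)
E
```

```text
time_s: 5.85
position: [0.4963, -0.2027, 0.4051]
tcp_rot: [[-0.6, 0.457, 0.656], [0.309, 0.89, -0.337], [-0.738, 0.0, -0.675]]
force: [1.0, -0.1, -0.2]
opening: 0.239
grasp_force: 30.0
time_s: 6.15
position: [0.4552, -0.1938, 0.3593]
tcp_rot: [[-0.774, 0.458, 0.437], [0.399, 0.889, -0.224], [-0.491, 0.001, -0.871]]
force: [1.2, -0.2, 0.9]
opening: 0.238
grasp_force: 30.0
[-1.56565113 -0.50481321  1.38259785 -1.04965465 -0.0445521   0.57722834] 0.09470517295794409 [ -38.82054458    7.62730817  111.89797543   10.79330578   32.0082454
 -109.27223593]
[ -35.6    4.   113.5   69.4    6.7 -163.5]
[ -37.7    6.2  113.8   31.1   15.1 -127.3]
[ -38.8    7.6  111.9   10.8   32.  -109.3]
[ 57.2  30.2  82.1   0.   67.7 -10.2]
```

```bash
cat >> h.py <<'E'
def fk(j,p):
    d1,a2,L2,a3,L3,d6,e,w,a1=p
    r=lambda ax,a:R.from_euler(ax,a,degrees=True).as_matrix()
    A=r('z',j[0]);B=A@r('y',j[1]);C=B@r('y',j[2]);D=C@r('z',j[3]);E=D@r('y',j[4])
    return A@[a1,e,d1]+B@[a2,0,L2]+C@[a3,0,L3]+D@[0,w,0]+E@[0,0,d6]
E
python3 - <<'E'
from h import *
L=json.load(open('L.json'))
L.append([[57.21,30.224,82.088,0,67.689,-10.227],[.23947,.57668,.29127],None])
from scipy.optimize import least_squares
f=lambda p:np.concatenate([fk(j,p)-x for j,x,_ in L])
p0=np.array([.25,0,.25,.0,.25,.2,.1,0,0])
q=least_squares(lambda p:np.concatenate([f(p),1e-3*(p-p0)]),p0)
print(q.x.round(3),np.abs(f(q.x)).max())
E
```

```text
[ 0.275  0.002  0.587  0.115  0.39   0.236  0.111 -0.    -0.   ] 1.7409080066421723e-05
```

```bash
cat >> h.py <<'E'
KP=[0.275,0.002,0.587,0.115,0.39,0.236,0.111,0,0]
from scipy.optimize import least_squares
LO=np.array([-176,-43,12.5,-82,0,-163]);HI=np.array([176,126,140,262,151,163.])
def ik(p,Rm,seeds):
    best=None
    for s in seeds:
        q=least_squares(lambda j:np.concatenate([(fk(j,KP)-p)*10,(ori(j)-Rm).ravel()*3]),np.clip(s,LO+1,HI-1),bounds=(LO,HI))
        if q.cost<1e-3:
            m=min((q.x-LO).min(),(HI-q.x).min())
            if best is None or m>best[0]: best=(m,q.x)
    return best
M=np.array([.515,-.261,.150])
def drop(yaw,tilt,h=.03,o=.008):
    Rm=pose(yaw,tilt);u=np.array([np.cos(np.radians(yaw)),np.sin(np.radians(yaw)),0])
    return tip(M+u*o+[0,0,h],Rm,.068),Rm
E
python3 - <<'E'
from h import *
for t in (48,56,64):
  for y in (-120,-100,-80,-60,-40,-20,0):
    p,Rm=drop(y,t)
    for fl in (0,1):
        Rf=Rm@np.diag([-1,-1,1]) if fl else Rm
        b=ik(p,Rf,[[-35,15,115,a,30,c] for a in(0,60,-60,170) for c in(-100,90)])
        if b and b[0]>4:print(t,y,fl,round(b[0]),b[1].round())
E
```

```text
48 -120 0 33 [-17.  41.  88. -49.  73.  38.]
48 -120 1 21 [ -17.   41.   88.  -49.   73. -142.]
48 -100 0 21 [-16.  37.  99. -61.  58.  35.]
48 -100 1 18 [ -16.   37.   99.  -61.   58. -145.]
48 -60 0 17 [-26.  31. 119. 245.  28.  52.]
48 -60 1 17 [ -26.   31.  119.  245.   28. -128.]
48 -40 0 15 [-37.  29. 125. 186.  23.  86.]
48 -40 1 15 [-37.  29. 125. 186.  23. -94.]
48 -20 0 14 [-49.  29. 126. 131.  29. 115.]
48 -20 1 14 [-49.  29. 126. 131.  29. -65.]
48 0 0 18 [-58.  30. 122.  93.  39. 129.]
48 0 1 18 [-58.  30. 122.  93.  39. -51.]
56 -120 0 27 [-14.  44.  87. -55.  78.  42.]
56 -120 1 25 [ -14.   44.   87.  -55.   78. -138.]
56 -100 0 13 [-14.  40.  99. -69.  63.  43.]
56 -100 1 13 [ -14.   40.   99.  -69.   63. -137.]
56 -60 0 17 [-23.  35. 123. 231.  40.  69.]
56 -60 1 17 [ -23.   35.  123.  231.   40. -111.]
56 -40 0 10 [-36.  35. 130. 185.  41.  89.]
56 -40 1 10 [-36.  35. 130. 185.  41. -91.]
56 -20 0 9 [-51.  35. 131. 142.  45. 100.]
56 -20 1 9 [-51.  35. 131. 142.  45. -80.]
56 0 0 14 [-61.  35. 126. 105.  49. 113.]
56 0 1 14 [-61.  35. 126. 105.  49. -67.]
64 -120 0 22 [-13.  48.  86. -60.  84.  46.]
64 -120 1 22 [ -13.   48.   86.  -60.   84. -134.]
64 -100 0 7 [-11.  44.  99. -75.  69.  50.]
64 -100 1 7 [ -11.   44.   99.  -75.   69. -130.]
64 -60 0 15 [-21.  41. 125. 224.  53.  79.]
64 -60 1 15 [ -21.   41.  125.  224.   53. -101.]
64 -40 0 6 [-36.  42. 134. 184.  60.  90.]
64 -40 1 6 [-36.  42. 134. 184.  60. -90.]
64 -20 0 4 [-53.  42. 136. 146.  62.  91.]
64 -20 1 4 [-53.  42. 136. 146.  62. -89.]
64 0 0 11 [-64.  41. 129. 111.  60. 101.]
64 0 1 11 [-64.  41. 129. 111.  60. -79.]
```

Run:
```python
from h import *
cur=np.array(readout.read_state()['joint_positions'])
for y in(-90,-95):
 for T in (50,56):
  p,Rm=drop(y,T,.1,.016)
  # go: yaw at current pos first (tool down), then move+tilt
  j=cur.copy();path=[]
  p0=np.array([.47,-.15,.33]);pd=drop(y,T,.022,.016)[0]
  sts=[(p0,pose(-27+(y+27)*k/6,26-26*k/6)) for k in range(7)]+[(p0+(p-p0)*k/8,pose(y,T*k/8)) for k in range(1,9)]+[(pd,Rm)]
  ok=1
  for P,Q in sts:
    b=ik(P,Q,[j])
    if not b: ok=0;print('fail',P);break
    path.append(b[1]);j=b[1]
  print(y,T,ok);print(np.array(path).round()[[0,3,6,10,13,-1]],p)
```

```text
-90 50 1
[[-32.  11. 112.   4.  31. -98.]
 [-27.  14. 103.  -9.  51. -54.]
 [-31.  17.  98.   0.  65. -31.]
 [-23.  21. 100. -29.  53.  -6.]
 [-18.  26. 102. -56.  52.  18.]
 [-17.  37. 105. -73.  50.  39.]] [ 0.515      -0.22490898  0.29370956]
-90 56 1
[[-32.  11. 112.   4.  31. -98.]
 [-27.  14. 103.  -9.  51. -54.]
 [-31.  17.  98.   0.  65. -31.]
 [-21.  21. 101. -34.  52.  -2.]
 [-16.  28. 103. -64.  54.  26.]
 [-15.  39. 106. -80.  54.  47.]] [ 0.515      -0.22062545  0.28802512]
-95 50 1
[[-32.  11. 112.   4.  31. -98.]
 [-27.  15. 103.  -9.  52. -51.]
 [-31.  17.  98.   0.  65. -26.]
 [-23.  22.  98. -29.  56.  -2.]
 [-18.  28.  99. -54.  56.  20.]
 [-17.  38. 102. -68.  54.  38.]] [ 0.51814554 -0.22504632  0.29370956]
-95 56 1
[[-32.  11. 112.   4.  31. -98.]
 [-27.  15. 103.  -9.  52. -51.]
 [-31.  17.  98.   0.  65. -26.]
 [-21.  22.  99. -33.  55.   2.]
 [-16.  29. 100. -61.  58.  27.]
 [-15.  40. 103. -74.  58.  45.]] [ 0.51851887 -0.22077908  0.28802512]
```

```bash
python3 -c "
from h import *
go([.5,-.15,.33],pose(-94,0))"
```

```text
t 6.15 row [-0.014   0.2969  0.1766] [0.0954 0.1443 0.3622]
```

```bash
python3 -m pendant '[[0,0.3,0.18,0.095,0.144,0.362,1],[0,0.3,0.18,0.095,0.144,0.362,1],[0,0.3,0.18,0.095,0.144,0.362,1],[0,0.3,0.18,0.095,0.144,0.362,1],[0,0.3,0.18,0.095,0.144,0.362,1],[0,0.3,0.18,0.095,0.144,0.362,1],[0,0.3,0.18,0.095,0.144,0.362,1],[0,0.3,0.18,0.095,0.144,0.362,1]]'; python3 -c "
from h import *
print(readout.read_state()['joint_positions'].round());p,Rm=drop(-94,54,.1,.016)
go(p,Rm)"
```

```text
time_s: 6.95
position: [0.5003, -0.147, 0.3292]
tcp_rot: [[-0.113, 0.992, 0.059], [0.991, 0.117, -0.068], [-0.075, 0.051, -0.996]]
force: [0.2, -1.7, -0.4]
opening: 0.24
grasp_force: 30.0
[-28.  18.  97.  -2.  60. -33.]
t 6.95 row [-0.3669  0.0324  0.2263] [ 0.0446 -0.2767  0.0456]
```

```bash
python3 -m pendant '[[-0.37,0.03,0.2,0.045,-0.277,0.046,1],[-0.37,0.03,0.2,0.045,-0.277,0.046,1],[-0.37,0.03,0.226,0.045,-0.277,0.046,1],[-0.37,0.03,0.226,0.045,-0.277,0.046,1],[-0.37,0.03,0.226,0.045,-0.277,0.046,1],[-0.37,0.03,0.226,0.045,-0.277,0.046,1],[-0.37,0.03,0.226,0.045,-0.277,0.046,1],[-0.37,0.03,0.226,0.045,-0.277,0.046,1]]'
python3 - <<'E'
from h import *
print(readout.read_state()['joint_positions'].round())
a,d=capture('scene');b,_=capture('top')
cv2.imwrite('pics/s3.png',np.hstack([cv2.resize(a[90:290,280:480],(400,400)),cv2.resize(b[120:320,250:450],(400,400))])[:,:,::-1])
for h in (.1,.06,.022):
    p,Rm=drop(-94,54,h,.016);go(p,Rm)
E
```

```text
time_s: 7.75
position: [0.5161, -0.2224, 0.2885]
tcp_rot: [[0.033, 0.998, -0.058], [0.588, -0.066, -0.806], [-0.808, -0.007, -0.589]]
force: [-0.7, -0.0, 0.0]
opening: 0.238
grasp_force: 30.0
[-16.  31. 101. -68.  59.  32.]
t 7.85 row [ 0.0053  0.0083 -0.0062] [-0.0004  0.0003  0.0012]
t 7.85 row [0.1672 0.0091 0.1113] [-0.0004  0.0003  0.0012]
t 7.85 row [0.321  0.0098 0.2228] [-0.0004  0.0003  0.0012]
```

View pics/s3.png

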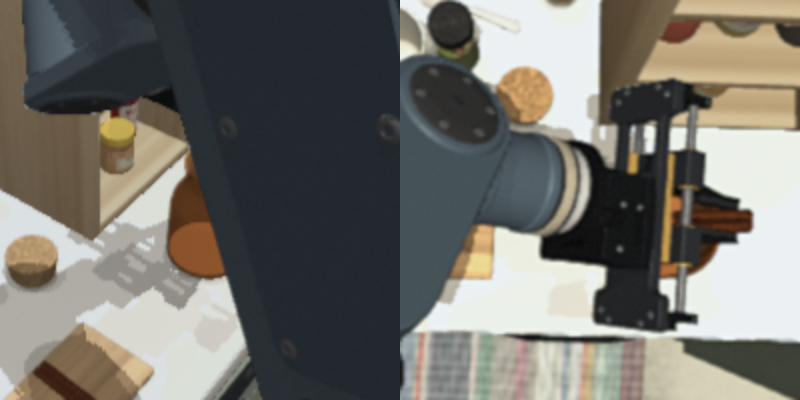

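```bash
python3 -m pendant '[[0.08,0.01,0.055,0,0,0,1],[0.16,0.01,0.11,0,0,0,1],[0.24,0.01,0.165,0,0,0,1],[0.28,0.01,0.195,0,0,0,1],[0.321,0.01,0.223,0,0,0,1],[0.321,0.01,0.223,0,0,0,1],[0.321,0.01,0.223,0,0,0,1]]'
python3 - <<'E'
from h import *
p,Rm=drop(-94,54,.022,.016);go(p,Rm)
b,d=capture('top');W=pts('top',d)
w,d2=capture('wrist')
cv2.imwrite('pics/s4.png',np.hstack([cv2.resize(b[160:300,320:460],(400,400)),cv2.copyMakeBorder(cv2.resize(w,(400,250)),0,150,0,0,0)])[:,:,::-1])
E
```

```text
time_s: 8.55
position: [0.5174, -0.2224, 0.2123]
tcp_rot: [[0.037, 0.998, -0.058], [0.583, -0.069, -0.809], [-0.812, -0.004, -0.584]]
force: [-0.0, -0.7, -0.8]
opening: 0.244
grasp_force: 30.0
t 8.55 row [ 0.0025  0.0014 -0.0005] [-0.0006  0.0014  0.0012]
```

View pics/s4.png

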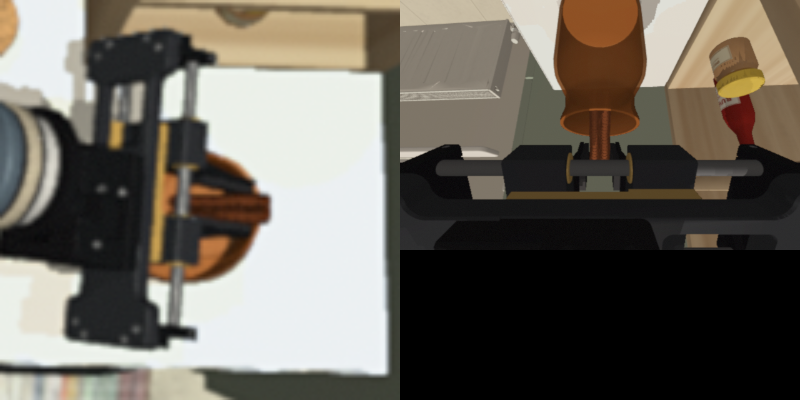

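```bash
python3 -m pendant '[[0,0,0,0,0,0,0.08],[0,0,0,0,0,0,0.08],[0,0,0,0,0,0,0.08],[0,0,0,0,0,0,0.08],[0,0,0,0,0,0,0.08],[0,0,0,0,0,0,0.08]]'
python3 - <<'E'
from h import *
p,Rm=drop(-94,54,.12,.016);go(p,Rm)
w,d2=capture('wrist')
cv2.imwrite('pics/s5.png',w[:,:,::-1][:250,150:490])
E
```

```text
time_s: 9.25
position: [0.5172, -0.2221, 0.2118]
tcp_rot: [[0.036, 0.998, -0.059], [0.583, -0.069, -0.809], [-0.812, -0.005, -0.584]]
force: [-0.3, -0.3, -0.0]
opening: 0.461
grasp_force: 0.0
t 9.25 row [-3.982e-01  1.000e-04 -2.872e-01] [-0.0007  0.0014  0.0015]
```

View pics/s5.png

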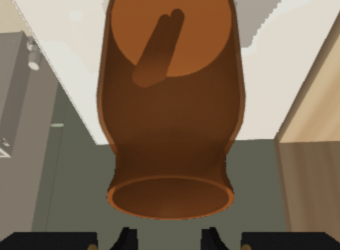

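```bash
python3 -m pendant '[[-0.2,0,-0.144,0,0,0,0.08],[-0.4,0,-0.287,0,0,0,0.08],[-0.4,0,-0.287,0,0,0,0.08]]'; python3 -c "
from h import *
go([.51,-.13,.3],pose(-80,0))"
```

```text
time_s: 9.6
position: [0.5202, -0.2232, 0.3167]
tcp_rot: [[0.045, 0.998, -0.051], [0.579, -0.068, -0.813], [-0.814, 0.007, -0.58]]
force: [1.3, 0.4, 0.2]
opening: 0.458
grasp_force: 0.0
t 9.6 row [ 0.3351 -0.0828 -0.3276] [-0.0348  0.3016 -0.0722]
```

```bash
python3 -m pendant '[[0.335,-0.083,-0.328,-0.035,0.302,-0.072,0.08],[0.335,-0.083,-0.328,-0.035,0.302,-0.072,0.08],[0.335,-0.083,-0.328,-0.035,0.302,-0.072,0.08],[0.335,-0.083,-0.328,-0.035,0.302,-0.072,0.08],[0.335,-0.083,-0.328,-0.035,0.302,-0.072,0.08],[0.335,-0.083,-0.328,-0.035,0.302,-0.072,0.08],[0.335,-0.083,-0.328,-0.035,0.302,-0.072,0.08]]'; python3 -c "
from h import *
go([.536,.0135,.2],pose(-3,0))"
```

```text
time_s: 10.3
position: [0.5075, -0.13, 0.2946]
tcp_rot: [[-0.171, 0.985, -0.009], [0.985, 0.172, 0.011], [0.012, -0.007, -1.0]]
force: [-1.0, -0.1, 0.1]
opening: 0.461
grasp_force: 0.0
t 10.3 row [0.6765 0.2669 0.4795] [ 0.0007 -0.0047 -0.4285]
```

```bash
python3 -m pendant '[[0.676,0.267,0.2,0,-0.004,-0.428,0.08],[0.676,0.267,0.3,0,-0.004,-0.428,0.08],[0.676,0.267,0.4,0,-0.004,-0.428,0.08],[0.676,0.267,0.4,0,-0.004,-0.428,0.08],[0.676,0.267,0.4,0,-0.004,-0.428,0.08],[0.676,0.267,0.48,0,-0.004,-0.428,0.08],[0.676,0.267,0.48,0,-0.004,-0.428,0.08],[0.676,0.267,0.48,0,-0.004,-0.428,0.08]]'
python3 - <<'E'
from h import *
s=readout.read_state();im,d=capture('wrist')
W=pts('wrist',d,s).reshape(-1,3)
P=W[(abs(W[:,0]-.5)<.09)&(abs(W[:,1]-.02)<.12)&(W[:,2]<.03)&(W[:,2]>.0185)]
P=P[::max(1,len(P)//5000)]
import scipy.cluster.hierarchy as H
l=H.fcluster(H.linkage(P,'single'),.008,'distance')
for k in set(l):
    q=P[l==k]
    if len(q)>100:
        r=cv2.minAreaRect((q[:,:2]*1000).astype(np.float32));print(len(q),np.round(r[0]),np.round(r[1]))
go([.536,.0135,.086],pose(-3,0))
E
```

```text
time_s: 11.1
position: [0.5348, 0.0142, 0.1978]
tcp_rot: [[-0.982, 0.19, -0.006], [0.19, 0.982, -0.001], [0.006, -0.002, -1.0]]
force: [0.6, 0.4, -0.1]
opening: 0.46
grasp_force: 0.0
1267 [514.  73.] [85. 21.]
1188 [516.  14.] [20. 85.]
t 11.15 row [-0.0081 -0.0013  0.5604] [-0.0005 -0.0016 -0.043 ]
```

```bash
python3 -m pendant '[[-0.008,0,0.15,0,-0.001,-0.043,0.08],[-0.008,0,0.4,0,-0.001,-0.043,0.08],[-0.008,0,0.5,0,-0.001,-0.043,0.08],[-0.008,0,0.558,0,-0.001,-0.043,0.08],[-0.008,0,0.558,0,-0.001,-0.043,0.08],[-0.008,0,0.558,0,-0.001,-0.043,1],[-0.008,0,0.558,0,-0.001,-0.043,1],[-0.008,0,0.558,0,-0.001,-0.043,1]]';  python3 -m pendant '[[0,0,0,0,0,0,1],[0,0,0,0,0,0,1],[0,0,-0.2,0,0,0,1],[0,0,-0.5,0,0,0,1],[0,0,-0.8,0,0,0,1],[0,0,-1,0,0,0,1],[0,0,-1,0,0,0,1]]'; python3 -c "
from h import *
go([.505,-.14,.32],pose(-85,0))"
```

```text
time_s: 11.95
position: [0.5378, 0.0135, 0.0887]
tcp_rot: [[-0.998, 0.063, 0.003], [0.063, 0.998, -0.002], [-0.003, -0.001, -1.0]]
force: [-0.7, 0.3, -0.1]
opening: 0.274
grasp_force: 0.0
time_s: 12.65
position: [0.5395, 0.0135, 0.2937]
tcp_rot: [[-0.998, 0.062, 0.013], [0.062, 0.998, -0.003], [-0.013, -0.003, -1.0]]
force: [0.8, -0.1, -0.6]
opening: 0.234
grasp_force: 29.9
t 12.65 row [ 0.1228 -0.7774 -0.1312] [0.0022 0.004  0.4524]
```

```bash
python3 -m pendant '[[0.123,-0.777,-0.13,0,0.004,0.452,1],[0.123,-0.777,-0.13,0,0.004,0.452,1],[0.123,-0.777,-0.13,0,0.004,0.452,1],[0.123,-0.777,-0.13,0,0.004,0.452,1],[0.123,-0.777,-0.13,0,0.004,0.452,1],[0.123,-0.777,-0.13,0,0.004,0.452,1],[0.123,-0.777,-0.13,0,0.004,0.452,1],[0.123,-0.777,-0.13,0,0.004,0.452,1]]'; python3 -c "
from h import *
print(readout.read_state()['joint_positions'].round());p,Rm=drop(-94,54,.1,.016)
go(p,Rm)"
```

```text
time_s: 13.45
position: [0.502, -0.1396, 0.3128]
tcp_rot: [[-0.297, 0.955, -0.009], [0.955, 0.297, 0.006], [0.008, -0.007, -1.0]]
force: [0.0, 0.0, -0.7]
opening: 0.232
grasp_force: 29.9
[-28.  21.  95.   0.  65. -45.]
t 13.45 row [-0.4181 -0.0469  0.1112] [ 0.0533 -0.2986  0.1106]
```

```bash
python3 -m pendant '[[-0.42,-0.047,0.05,0.053,-0.299,0.11,1],[-0.42,-0.047,0.05,0.053,-0.299,0.11,1],[-0.42,-0.047,0.11,0.053,-0.299,0.11,1],[-0.42,-0.047,0.11,0.053,-0.299,0.11,1],[-0.42,-0.047,0.11,0.053,-0.299,0.11,1],[-0.42,-0.047,0.11,0.053,-0.299,0.11,1],[-0.42,-0.047,0.11,0.053,-0.299,0.11,1],[-0.42,-0.047,0.11,0.053,-0.299,0.11,1]]'
python3 - <<'E'
from h import *
p,Rm=drop(-94,54,.022,.016);go(p,Rm)
b,d=capture('top');
W=pts('top',d).reshape(-1,3)
q=W[(W[:,2]>.14)&(W[:,2]<.156)&(abs(W[:,0]-.5)<.1)&(abs(W[:,1]+.25)<.1)];print(q.min(0),q.max(0))
E
```

```text
time_s: 14.25
position: [0.5184, -0.2206, 0.2885]
tcp_rot: [[0.032, 0.998, -0.049], [0.585, -0.059, -0.809], [-0.811, -0.003, -0.586]]
force: [-0.3, 0.1, -0.1]
opening: 0.233
grasp_force: 29.9
t 14.25 row [ 0.3057 -0.0022  0.23  ] [0.0023 0.0009 0.0027]
[ 0.47752673 -0.29608014  0.14011158] [ 0.54685884 -0.24316887  0.15294833]
```

```bash
python3 -m pendant '[[0.08,0,0.055,0,0,0,1],[0.16,0,0.11,0,0,0,1],[0.22,0,0.165,0,0,0,1],[0.27,0,0.2,0,0,0,1],[0.306,0,0.23,0,0,0,1],[0.306,0,0.23,0,0,0,1],[0.306,0,0.23,0,0,0,1]]'; python3 -m pendant '[[0,0,0,0,0,0,0.08],[0,0,0,0,0,0,0.08],[0,0,0,0,0,0,0.08],[0,0,0,0,0,0,0.08],[0,0,0,0,0,0,0.08],[0,0,0,0,0,0,0.08]]'
python3 - <<'E'
from h import *
w,d2=capture('wrist')
cv2.imwrite('pics/s6.png',w[:,:,::-1][:250,150:490])
E
```

```text
time_s: 15.0
position: [0.5191, -0.224, 0.2146]
tcp_rot: [[0.037, 0.998, -0.049], [0.585, -0.061, -0.809], [-0.81, 0.001, -0.586]]
force: [0.3, -0.5, -1.5]
opening: 0.232
grasp_force: 29.9
time_s: 15.6
position: [0.5191, -0.2238, 0.2145]
tcp_rot: [[0.037, 0.998, -0.048], [0.585, -0.061, -0.809], [-0.81, 0.002, -0.586]]
force: [0.2, -0.5, 0.1]
opening: 0.459
grasp_force: 0.0
```

View pics/s6.png

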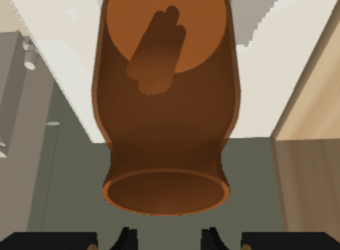

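Both sticks are inside the jar (pixels ~130–185, 10–95), jar upright. Third one now.

```bash
python3 -m pendant '[[-0.2,0,-0.144,0,0,0,0.08],[-0.4,0,-0.287,0,0,0,0.08],[-0.4,0,-0.287,0,0,0,0.08]]';  python3 -m pendant '[[0.335,-0.083,-0.328,-0.035,0.302,-0.072,0.08],[0.335,-0.083,-0.328,-0.035,0.302,-0.072,0.08],[0.335,-0.083,-0.328,-0.035,0.302,-0.072,0.08],[0.335,-0.083,-0.328,-0.035,0.302,-0.072,0.08],[0.335,-0.083,-0.328,-0.035,0.302,-0.072,0.08],[0.335,-0.083,-0.328,-0.035,0.302,-0.072,0.08],[0.335,-0.083,-0.328,-0.035,0.302,-0.072,0.08]]'; python3 -c "
from h import *
go([.534,.0753,.2],pose(6.5,0))"
```

```text
time_s: 15.95
position: [0.5213, -0.2251, 0.3194]
tcp_rot: [[0.045, 0.998, -0.041], [0.581, -0.06, -0.812], [-0.813, 0.013, -0.582]]
force: [0.1, 0.6, -0.0]
opening: 0.461
grasp_force: 0.0
time_s: 16.65
position: [0.508, -0.1319, 0.2974]
tcp_rot: [[-0.179, 0.984, -0.003], [0.984, 0.179, 0.013], [0.013, -0.0, -1.0]]
force: [-0.1, -0.8, 0.3]
opening: 0.461
grasp_force: 0.0
t 16.65 row [0.9898 0.3136 0.5   ] [ 0.003  -0.0034 -0.4788]
```

```bash
python3 -m pendant '[[0.99,0.314,0.2,0.003,-0.003,-0.479,0.08],[0.99,0.314,0.3,0.003,-0.003,-0.479,0.08],[0.99,0.314,0.4,0.003,-0.003,-0.479,0.08],[0.99,0.314,0.5,0.003,-0.003,-0.479,0.08],[0.99,0.314,0.5,0.003,-0.003,-0.479,0.08],[0.99,0.314,0.5,0.003,-0.003,-0.479,0.08],[0.99,0.314,0.5,0.003,-0.003,-0.479,0.08],[0.99,0.314,0.5,0.003,-0.003,-0.479,0.08]]'
python3 - <<'E'
from h import *
s=readout.read_state();im,d=capture('wrist')
W=pts('wrist',d,s).reshape(-1,3)
P=W[(abs(W[:,0]-.5)<.06)&(abs(W[:,1]-.07)<.05)&(W[:,2]<.03)&(W[:,2]>.0185)]
print(cv2.minAreaRect((P[:,:2]*1000).astype(np.float32)))
go([.534,.0753,.086],pose(6.5,0))
E
```

```text
time_s: 17.45
position: [0.5331, 0.0765, 0.1978]
tcp_rot: [[-0.983, 0.182, -0.006], [0.182, 0.983, -0.001], [0.006, -0.003, -1.0]]
force: [-0.0, 0.0, -0.2]
opening: 0.461
grasp_force: 0.0
((513.5947265625, 72.78547668457031), (85.00713348388672, 20.767507553100586), 6.3066277503967285)
t 17.5 row [-0.008  -0.0025  0.5602] [-0.0006 -0.0018 -0.0931]
```

```bash
python3 -m pendant '[[-0.008,-0.002,0.1,0,-0.001,-0.093,0.08],[-0.008,-0.002,0.3,0,-0.001,-0.093,0.08],[-0.008,-0.002,0.5,0,-0.001,-0.093,0.08],[-0.008,-0.002,0.56,0,-0.001,-0.093,0.08],[-0.008,-0.002,0.56,0,-0.001,-0.093,0.08],[-0.008,-0.002,0.56,0,-0.001,-0.093,1],[-0.008,-0.002,0.56,0,-0.001,-0.093,1],[-0.008,-0.002,0.56,0,-0.001,-0.093,1]]';  python3 -m pendant '[[0,0,0,0,0,0,1],[0,0,0,0,0,0,1],[0,0,-0.2,0,0,0,1],[0,0,-0.5,0,0,0,1],[0,0,-0.8,0,0,0,1],[0,0,-1,0,0,0,1],[0,0,-1,0,0,0,1]]'; python3 -c "
from h import *
go([.505,-.12,.32],pose(-85,0))"
```

```text
time_s: 18.3
position: [0.5358, 0.0751, 0.0885]
tcp_rot: [[-0.995, -0.102, 0.003], [-0.102, 0.995, -0.001], [-0.002, -0.002, -1.0]]
force: [-0.2, -0.5, -0.4]
opening: 0.274
grasp_force: 0.0
time_s: 19.0
position: [0.5376, 0.0754, 0.2935]
tcp_rot: [[-0.995, -0.102, 0.013], [-0.102, 0.995, -0.002], [-0.012, -0.003, -1.0]]
force: [0.3, 0.1, -0.0]
opening: 0.233
grasp_force: 30.0
t 19.0 row [ 0.2606 -0.9556 -0.1326] [0.0022 0.0039 0.5049]
```

```bash
python3 -m pendant '[[0.26,-0.956,-0.13,0.002,0.004,0.505,1],[0.26,-0.956,-0.13,0.002,0.004,0.505,1],[0.26,-0.956,-0.13,0.002,0.004,0.505,1],[0.26,-0.956,-0.13,0.002,0.004,0.505,1],[0.26,-0.956,-0.13,0.002,0.004,0.505,1],[0.26,-0.956,-0.13,0.002,0.004,0.505,1],[0.26,-0.956,-0.13,0.002,0.004,0.505,1],[0.26,-0.956,-0.13,0.002,0.004,0.505,1]]'; python3 -c "
from h import *
print(readout.read_state()['joint_positions'].round());p,Rm=drop(-94,54,.1,.016)
go(p,Rm)"
```

```text
time_s: 19.8
position: [0.5021, -0.1202, 0.3126]
tcp_rot: [[-0.449, 0.893, -0.012], [0.893, 0.449, -0.0], [0.005, -0.011, -1.0]]
force: [0.5, -0.8, -0.5]
opening: 0.233
grasp_force: 30.0
[-26.  21.  96.  -0.  64. -52.]
t 19.8 row [-0.4908 -0.1579  0.1125] [ 0.0769 -0.2932  0.1594]
```

```bash
python3 -m pendant '[[-0.49,-0.158,0.05,0.077,-0.293,0.159,1],[-0.49,-0.158,0.05,0.077,-0.293,0.159,1],[-0.49,-0.158,0.05,0.077,-0.293,0.159,1],[-0.49,-0.158,0.112,0.077,-0.293,0.159,1],[-0.49,-0.158,0.112,0.077,-0.293,0.159,1],[-0.49,-0.158,0.112,0.077,-0.293,0.159,1],[-0.49,-0.158,0.112,0.077,-0.293,0.159,1],[-0.49,-0.158,0.112,0.077,-0.293,0.159,1]]'; python3 -c "
from h import *
p,Rm=drop(-94,54,.022,.016);go(p,Rm)"
```

```text
time_s: 20.6
position: [0.5187, -0.221, 0.2902]
tcp_rot: [[0.038, 0.998, -0.05], [0.584, -0.062, -0.81], [-0.811, 0.001, -0.585]]
force: [-0.5, 0.6, -0.8]
opening: 0.238
grasp_force: 30.0
t 20.6 row [ 0.3139 -0.005   0.2333] [0.0022 0.0012 0.001 ]
```

```bash
python3 -m pendant '[[0.08,0,0.055,0,0,0,1],[0.16,0,0.11,0,0,0,1],[0.22,0,0.165,0,0,0,1],[0.27,0,0.2,0,0,0,1],[0.312,-0.005,0.233,0,0,0,1],[0.312,-0.005,0.233,0,0,0,1],[0.312,-0.005,0.233,0,0,0,1]]'; python3 -m pendant '[[0,0,0,0,0,0,0.08],[0,0,0,0,0,0,0.08],[0,0,0,0,0,0,0.08],[0,0,0,0,0,0,0.08],[0,0,0,0,0,0,0.08],[0,0,0,0,0,0,0.08]]'
python3 - <<'E'
from h import *
w,d2=capture('wrist')
cv2.imwrite('pics/s7.png',w[:,:,::-1][:250,150:490])
E
```

```text
time_s: 21.3
position: [0.5179, -0.2227, 0.2127]
tcp_rot: [[0.036, 0.998, -0.05], [0.587, -0.062, -0.807], [-0.809, -0.0, -0.588]]
force: [-0.1, 0.4, 0.5]
opening: 0.229
grasp_force: 30.0
time_s: 21.9
position: [0.518, -0.2227, 0.2128]
tcp_rot: [[0.036, 0.998, -0.05], [0.587, -0.062, -0.808], [-0.809, 0.0, -0.588]]
force: [-0.9, -0.3, 0.7]
opening: 0.46
grasp_force: 0.0
```

View pics/s7.png

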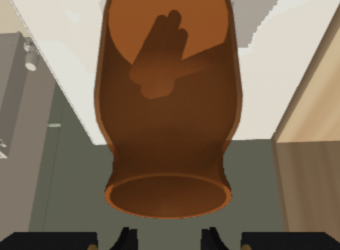

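All three sticks lie inside (the third crossing at ~(200,70)), with the mouth clear. Retreat and check.

```bash
python3 -m pendant '[[-0.2,0,-0.144,0,0,0,0.08],[-0.4,0,-0.287,0,0,0,0.08],[-0.4,0,-0.287,0,0,0,0.08]]';  python3 -m pendant '[[0.335,-0.083,-0.328,-0.035,0.302,-0.072,0.08],[0.335,-0.083,-0.328,-0.035,0.302,-0.072,0.08],[0.335,-0.083,-0.328,-0.035,0.302,-0.072,0.08],[0.335,-0.083,-0.328,-0.035,0.302,-0.072,0.08],[0.335,-0.083,-0.328,-0.035,0.302,-0.072,0.08],[0.335,-0.083,-0.328,-0.035,0.302,-0.072,0.08],[0.335,-0.083,-0.328,-0.035,0.302,-0.072,0.08]]'; python3 -m pendant '[[0.9,0.3,0,0,0,0,0.08],[0.9,0.3,0,0,0,0,0.08],[0.9,0.3,0,0,0,0,0.08],[0.9,0.3,0,0,0,0,0.08],[0.9,0.3,0,0,0,0,0.08],[0.9,0.3,0,0,0,0,0.08]]'
python3 - <<'E'
from h import *
b,d=capture('top');W=pts('top',d).reshape(-1,3)
q=W[(W[:,2]>.14)&(W[:,2]<.16)&(abs(W[:,0]-.5)<.1)&(abs(W[:,1]+.25)<.1)];print(q.min(0),q.max(0))
for t in ['stopper_mid','mug','spice_jar','jar']:
    print(t,[(round(r['conf'],2),np.round(r['extent'])) for r in look_for(t,'top')[:1]])
E
```

```text
time_s: 22.25
position: [0.5204, -0.2241, 0.3176]
tcp_rot: [[0.045, 0.998, -0.043], [0.582, -0.061, -0.811], [-0.812, 0.011, -0.584]]
force: [0.2, -0.4, 0.9]
opening: 0.461
grasp_force: 0.0
time_s: 22.95
position: [0.5071, -0.1309, 0.2959]
tcp_rot: [[-0.178, 0.984, -0.004], [0.984, 0.179, 0.015], [0.015, -0.001, -1.0]]
force: [0.1, -0.9, -0.9]
opening: 0.458
grasp_force: 0.0
time_s: 23.55
position: [0.5333, 0.0586, 0.2969]
tcp_rot: [[-0.182, 0.983, -0.007], [0.983, 0.182, 0.01], [0.011, -0.005, -1.0]]
force: [0.2, -0.8, -0.5]
opening: 0.462
grasp_force: 0.0
[ 0.47744565 -0.29831108  0.14000852] [ 0.55135805 -0.22350482  0.15398241]
stopper_mid [(0.65, array([296., 150., 328., 180.]))]
mug [(0.69, array([220., 119., 264., 166.]))]
spice_jar [(0.76, array([261., 122., 290., 154.]))]
jar [(0.66, array([359., 215., 410., 262.]))]
```

Jar and the other items are unmoved.

```bash
python3 -c "
from rig import bot
print(bot.hand_in())"
```

```text
the job is handed in; nothing more can be done
None
```

All three cinnamon sticks are inside the amber jar, which still stands upright in its place with the stopper, mug and spice jar undisturbed; the job was handed in at about 24 s.

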